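# Setup bar from its tight case to the gauge ramp

### The arm

A 6-joint arm with a two-finger parallel gripper is mounted at the origin on the work surface; the furniture and walls round the work are solid. World frame = base frame: x ahead of the robot, y to its left, z up, the work surface at z = 0. Lengths are in m, angles in rad, forces in N, time in s.
With the tool pointing down it reaches from about 0.2 to 0.875 m from the base axis. Payload 3.4 kg.
Tool frame: the origin (TCP) lies on the centre line of the jaws, within the pads' length; the fingertips stand 11 mm ahead of it and the grasp point (between the pads) lies 8 mm behind it; z points along the fingers, y is the line along which they close (so a half turn about z gives the same grasp; the last joint's range is limited). The gripper opens to 94 mm and grips with 3 to 60 N. Pads are 16 mm wide; open, the fingers measure 119 mm over their backs; the gripper's body (75 mm by 177 mm) begins 78 mm behind the grasp point.
Start: joints at [-1.34, 0.276, 1.505, -0, 1.361, -0.121], TCP at [0.198, -0.54, 0.216] pointing down, gripper open.
Joint ranges: [-2.89, 2.89], [-0.75, 2.08], [0.22, 2.7], [-1.18, 4.32], [0.11, 2.71], [-2.7, 2.7]. Speed limits (rad/s): [2.57, 2.57, 3.14, 3.14, 3.14, 3.14].

### API

Orientations are given as [roll, pitch, yaw] about the fixed x, y, z axes, in that order (R = Rz(yaw) Ry(pitch) Rx(roll)).
In Python, from rig import arm, optics gives the robot as it stands (arm), with the cameras (optics).
- The arm moves only by the shell command python3 steer.py 'ROWS' [OPENING] [FORCE]. ROWS is a JSON list that holds a single list of rows (three levels of brackets), with 1 to 8 rows, each of 6 numbers: dx, dy, dz in m, then a rotation vector rx, ry, rz in rad; each row shifts and turns the commanded pose from where the row before left it, along the tool's axes as they then stand; what a row does not reach is not made up. A row lasts 1/8 s, in which the tool goes at most 0.0625 m and 0.188 rad, less where a joint would pass 70% of its speed; a pose out of reach is approached as far as the arm can. OPENING is the opening from 0.0 (shut) to 1.0 (fully open), set as the command begins (- or left out keeps the last). The fingers move at their own pace and stop on an object; FORCE is the grip in N (left out, the last holds). Time passes only in rows, so rows that do not move let the fingers close. It prints the time, the measured TCP pose, the force, the opening and the grip force at its end. Input that does not fit is refused with a message, and nothing moves.
- arm.get_obs(): the state, without advancing time (a new reading comes with each control period).
- optics.grab_frame(name): name is "scene" or "top" or "wrist"; returns the picture (384x512x3 uint8, red, green, blue); there is no depth.
- optics.get_calibration(name): a dict with "K" (3x3 intrinsics, pixels), "D" ([k1, k2, p1, p2, k3] as OpenCV has them; the pictures are not rectified), "world_to_cam" (4x4, takes a point from world to camera coordinates). Camera axes: x right, y up, looking along -z (the intrinsics and any distortion apply to the point x, -y, -z); pixel columns grow to the right and rows downward; lengths in m; the calibration is good to about 2 mm. A picture is of the moment at which its call begins: read the wrist's pose just before it. get_calibration takes no time and is no camera call; for the wrist camera it gives the pose at the moment of the call.
- arm.hand_in(): hands the job in; it is judged then, once.
The state is a dict: "clock": time; "q": joint angles; "dq": joint speeds; "joint_torque": joint torques, N m; "eef_pos": TCP position; "orientation": TCP orientation; "contact_force": force on the tool from outside, world axes, zero at the start; "ft_torque": the same for the moment, N m; "opening": opening from 0.0 (shut) to 1.0 (fully open); "grasp_force": force on a finger pad.
Only numpy, scipy, OpenCV 4.12 (cv2) and the standard library are available. Lean on these libraries where they do the work, as an engineer would, in place of code of your own. Each camera call takes 0.05 s, during which the arm holds its last target. There are 200 camera calls.

### The job

Pull the aluminium setup bar by its protruding end out of the inclined, friction-fit cutout of the wooden case, straight along the cutout and with small wiggles rather than wrenching it. Lay it, without dropping it, lengthwise between the rails on the open low part of the gauge ramp and let go of it there, short of the bridge, then push it gently up the ramp, under the bridge, and leave it resting flat against the top stop. Leave the tape measure, tape roll and marker alone.

Things in the scene. Friction and masses are not known exactly. Their poses are not given: they have to be found in the camera images.
- bar: Setup bar: aluminium box section, flush black end caps, 130 (x) x 36 (y) x 30 (z) mm, about 0.2 kg, both ends alike. Origin at its centre; x along it, z square to the 36 mm wide faces, up when it lies in the cutout or on the ramp. At the start it is fully home in the cutout; its upper 55 mm stand out, up at 35 degrees and away from the robot, free on all sides.
- case: Brown wooden storage case, screwed down: foot 150 (x) x 110 (y) x 12 mm reaching from x = -0.150 to 0; on it an inclined housing 76 mm wide, about 105 mm high, holding the cutout (see slot). Origin on the worktop, at the middle of the foot's far edge.
- slot: The cutout in the case, 75 mm deep, closed all round (5 mm play above and below the bar; roof 28 mm above the axis, walls out to 38 mm each side). Origin at the mouth, on the axis; x out along the axis, away from the robot, 35 degrees above level; y level; z square to both, up. On either side a grey cheek on a spring (8 N, yields 4 mm) clamps the bar; drawing it takes 8 to 20 N along x.
- deck: Sloping brown wooden deck of the gauge ramp, screwed down on a 225 x 100 mm foot. Origin on its surface, mid-width, at the face of the top stop (26 mm high); x up the slope, away from the robot, 10 degrees above level; y level; z square to it. Low end open, at x = -0.210. Rails 6 mm high, 46 mm apart inside. At the stop the bar's centre is at x = -0.065, z = 0.015, its length along x.
- bridge (a point): Middle of the underside of the dark steel bridge over the ramp, 44 mm above the deck. The bridge covers deck x = -0.058 to -0.032 (45 mm below the stop), is 86 mm wide over its posts, and its top is 52 mm above the deck.
- tape_measure: Yellow tape measure, 86 x 104 x 35 mm, origin under its centre; a bystander to be left alone.
- masking_tape: Cream tape roll lying flat, 105 mm across, 25 mm high, origin under its centre; a bystander to be left alone.
- marker: White and black marker pen lying flat, about 170 mm long, 17 mm thick, origin under its centre; a bystander to be left alone.

How it is judged:
By the outcome, as a careful person would: the job done as asked, in the order asked, and still so for the second after the job is handed in, with the robot touching nothing.
It also fails if it takes over 56 s, if anything falls off the work surface, if the arm or the gripper's body presses on something with over 40 N, if the wrist force passes 120 N, or if a joint passes its speed limit or range.

## Working session

There is one attempt and no reset: what is moved stays moved. The work goes in short steps, Python scripts to look and compute and a shell command to move; the robot and the scene stay as the last step left them, time stands still between calls to the robot, and variables do not carry over. Pictures are saved under pics/ and viewed, at most 10 in all, crops included, and the job is handed in when it is done.

```bash
ls; mkdir -p pics; python3 - <<'E'
from rig import arm, optics
import cv2,numpy as np
for n in("scene","top"):
    cv2.imwrite(f"pics/{n}0.png",cv2.resize(optics.grab_frame(n)[:,:,::-1],(800,600),interpolation=cv2.INTER_CUBIC))
    c=optics.get_calibration(n); print(n,c["K"],c["D"],np.round(np.linalg.inv(c["world_to_cam"]),3))
o=arm.get_obs();print(o["clock"],o["eef_pos"],o["orientation"],o["contact_force"],o["opening"])
E
```

```text
pics
rig.py
steer.py
scene [[436.46791897   0.         256.71230141]
 [  0.         436.46791897 199.73305594]
 [  0.           0.           1.        ]] [-0.05164209  0.          0.          0.          0.        ] [[-0.584  0.34  -0.737 -0.351]
 [-0.812 -0.248  0.529  0.682]
 [-0.003  0.907  0.421  0.642]
 [ 0.     0.     0.     1.   ]]
top [[467.41260331   0.         256.04317026]
 [  0.         467.41260331 184.81821454]
 [  0.           0.           1.        ]] [-0.06833595  0.          0.          0.          0.        ] [[-0.015  0.995 -0.097  0.489]
 [-1.    -0.014  0.011 -0.005]
 [ 0.01   0.097  0.995  1.412]
 [ 0.     0.     0.     1.   ]]
0.1 [ 0.19802234 -0.53930628  0.21570316] [-3.13997577e+00 -1.88172000e-04  3.51794557e-01] [1.46311702 1.04807156 0.09023492] 0.995941939251233
```

View pics/scene0.png

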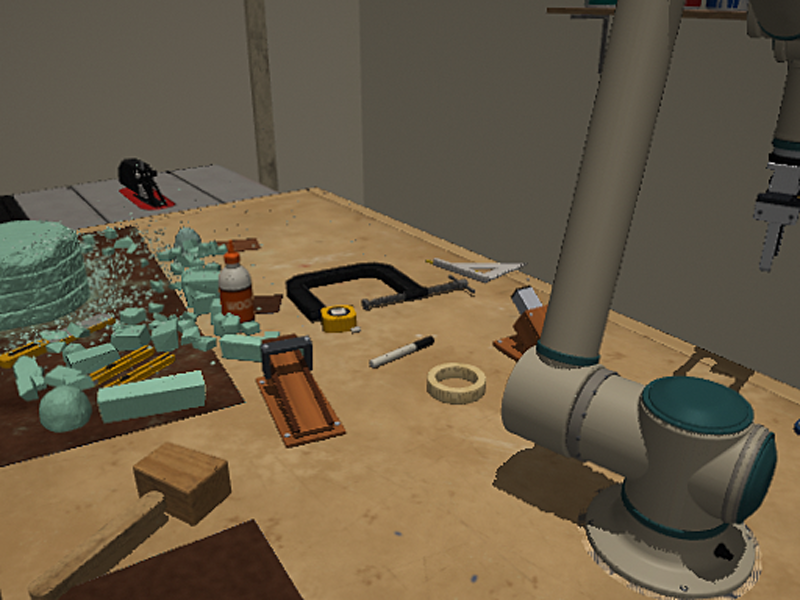

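View pics/top0.png

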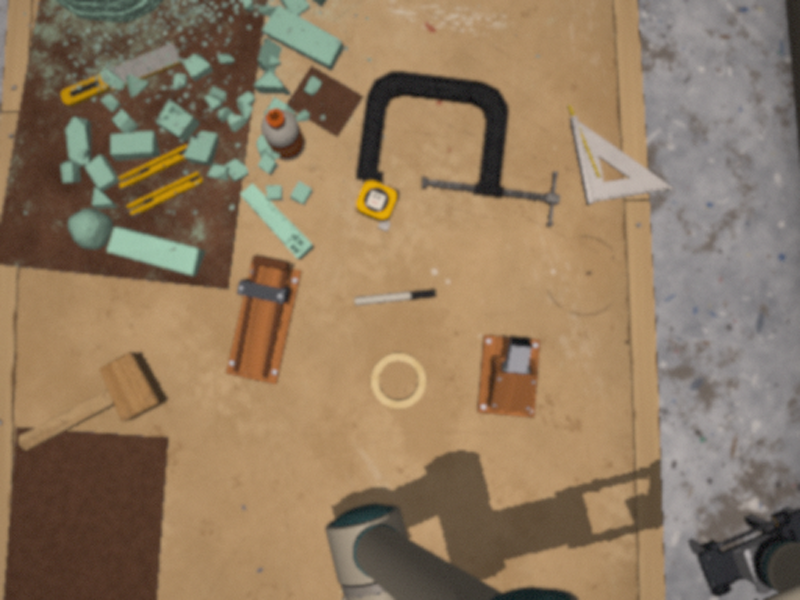

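The scene picture shows the ramp at about (295,390), its bridge at (287,352), and the bar's tip at (525,298) behind the arm. In the top picture, the case foot has corners near (485,335), (541,337), (533,416) and (478,411), with the bar at (518,355). The ramp runs from (252,378) up to (275,258), with the bridge at (263,290).

```bash
cat > h.py <<'E'
import numpy as np,cv2
from rig import arm, optics
from scipy.spatial.transform import Rotation as R
def ray(c,uv):
    p=cv2.undistortPoints(np.array([[uv]],float),np.array(c["K"]),np.array(c["D"]))[0,0]
    T=np.linalg.inv(c["world_to_cam"]); return T[:3,3],T[:3,:3]@np.array([p[0],-p[1],-1])
def atz(c,uv,z):
    o,d=ray(c,uv); return o+d*(z-o[2])/d[2]
def proj(c,P):
    P=np.atleast_2d(P);T=np.array(c["world_to_cam"]);q=P@T[:3,:3].T+T[:3,3]
    return cv2.projectPoints(q*[1,-1,-1],np.zeros(3),np.zeros(3),np.array(c["K"]),np.array(c["D"]))[0][:,0]
def tri(obs):
    A=np.zeros((3,3));b=np.zeros(3)
    for c,uv in obs:
        o,d=ray(c,uv);d=d/np.linalg.norm(d);M=np.eye(3)-np.outer(d,d);A+=M;b+=M@o
    X=np.linalg.solve(A,b); return X,[np.linalg.norm(proj(c,X)[0]-uv) for c,uv in obs]
def frame(p,yaw,pitch):  # x axis elevated by pitch
    return R.from_euler('ZY',[yaw,-pitch]).as_matrix(),np.array(p)
def tool():
    o=arm.get_obs(); return np.array(o["eef_pos"]),R.from_euler('xyz',o["orientation"])
def delta(p,Rt):  # move needed in tool axes
    p0,R0=tool(); return np.round(R0.inv().apply(np.array(p)-p0),4),np.round((R0.inv()*R.from_matrix(Rt)).as_rotvec(),4)
E
python3 - <<'E'
from h import *
c=optics.get_calibration("top")
for n,l in dict(case=[(485,335),(541,337),(533,416),(478,411)],ramp=[(256,258),(300,265),(277,382),(227,374)]).items():
    for u in l: print(n,atz(c,np.array(u)*.64,0.012).round(3))
for n,u in dict(tm=(377,200),roll=(398,381),m1=(355,301),m2=(435,293)).items(): print(n,atz(c,np.array(u)*.64,0.01).round(3))
w=optics.get_calibration("wrist");p,r=tool();T=np.linalg.inv(w["world_to_cam"]);print(r.inv().apply(T[:3,3]-p).round(3),(r.inv().as_matrix()@T[:3,:3]).round(2),w["K"])
E
python3 steer.py '[[[0.0465,-0.0243,-0.0105,0,0,0],[0.0465,-0.0243,-0.0105,0,0,0],[0.0465,-0.0243,-0.0105,0,0,0],[0.0465,-0.0243,-0.0105,0,0,0],[0.0465,-0.0243,-0.0105,0,0,0],[0.0465,-0.0243,-0.0105,0,0,0],[0.0465,-0.0243,-0.0105,0,0,0],[0.0465,-0.0243,-0.0105,0,0,0]]]' 1; python3 steer.py '[[[0,0,0,0,0,0.16],[0,0,0,0,0,0.16],[0,0,0,0,0,0.157],[0,0,0,0,0,0],[0,0,0,0,0,0]]]'
python3 - <<'E'
from h import *
import json
c=optics.get_calibration("wrist");im=optics.grab_frame("wrist")
cv2.imwrite("pics/w1.png",cv2.resize(im[:,:,::-1],(800,600),interpolation=cv2.INTER_CUBIC));np.save("w1.npy",c,allow_pickle=True)
print(tool()[0])
E
```

```text
clock: 1.1
eef_pos: [0.4811, -0.2276, 0.3005]
orientation: [-3.141, 0.0, 0.352]
contact_force: [0.7, -0.9, 0.8]
opening: 1.0
grasp_force: 0.0
clock: 1.72
eef_pos: [0.4802, -0.2291, 0.3002]
orientation: [-3.141, 0.0, -0.123]
contact_force: [-0.4, -0.3, -0.4]
opening: 0.996
grasp_force: 0.0
[ 0.4802262  -0.22912888  0.30029738]
```

View pics/w1.png

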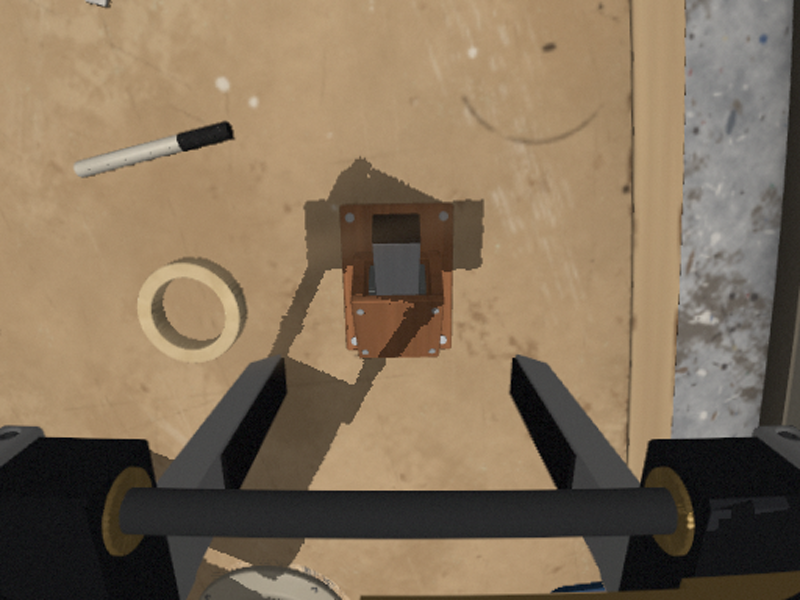

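Wrist view 1 shows the bar's top face with its upper end edge from (373,243) to (421,243). The black end cap sits above it, with its far-bottom edge at y=213, and the foot's far corners are at (340,204) and (453,204).

```bash
python3 steer.py '[[[0,0,0,0,0.1527,0],[0,0,0,0,0.1527,0],[0,0,0,0,0.1527,0],[0,0,0,0,0.1527,0],[0,0,0,0,0,0],[0,0,0,0,0,0]]]'
python3 - <<'E'
from h import *
c=optics.get_calibration("wrist");im=optics.grab_frame("wrist")
cv2.imwrite("pics/w2.png",cv2.resize(im[:,:,::-1],(800,600),interpolation=cv2.INTER_CUBIC));np.save("w2.npy",c,allow_pickle=True)
a=cv2.imread("pics/w1.png")[180:380,300:500];b=cv2.imread("pics/w2.png")
cv2.imwrite("pics/w1c.png",cv2.resize(a,(600,600),interpolation=cv2.INTER_CUBIC))
E
```

```text
clock: 2.52
eef_pos: [0.4812, -0.2303, 0.302]
orientation: [3.139, -0.611, -0.124]
contact_force: [-1.1, 0.4, 1.0]
opening: 0.999
grasp_force: 0.0
```

View pics/w2.png

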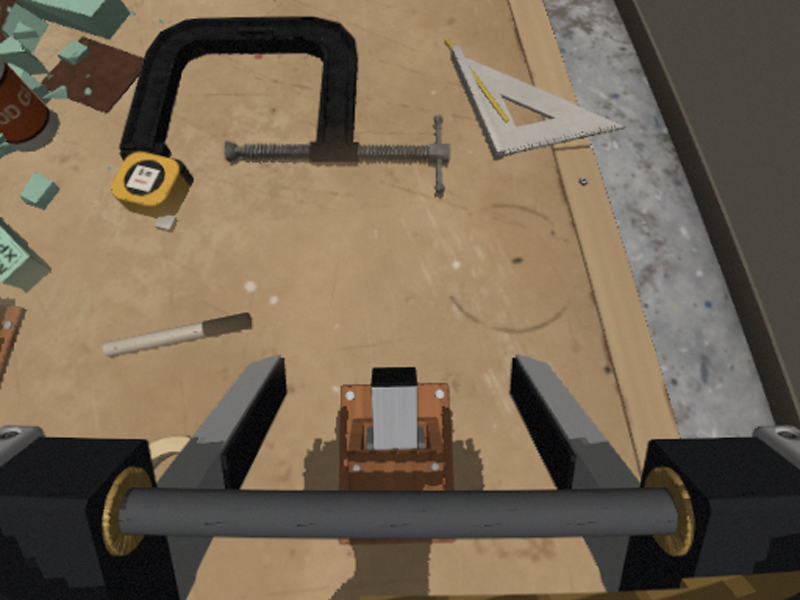

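View pics/w1c.png

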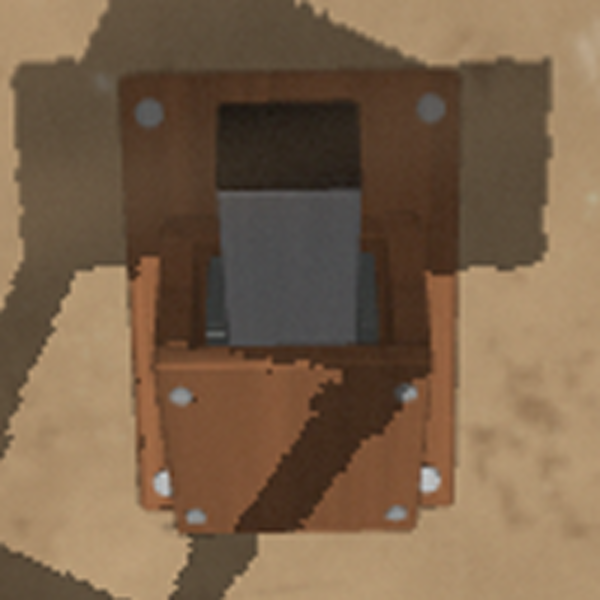

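Wrist view 2 shows the cap between (372,368) and (417,386), below it the bar's top face down to the mouth at y≈447. In the enlarged crop of view 1 the top end edge runs (372.7,242.7) to (420.3,242.7), and the end's lower edge is at y≈213.8.

```bash
python3 - <<'E'
from h import *
from scipy.optimize import least_squares as ls
c1,c2=[np.load(f"w{i}.npy",allow_pickle=True).item() for i in(1,2)]
B=np.array([[65,18,15],[65,-18,15],[65,18,-15],[65,-18,-15]])/1e3
u1=np.array([(372.7,242.7),(420.3,242.7),(372.7,213.7),(419.3,214)])*.64
u2=np.array([(373,386),(417,386),(372,368),(416,368)])*.64
top=optics.get_calibration("top")
ut=[];
def f(v,full=True):
    Rm,_=frame(0,v[3],v[4]);P=B@Rm.T+v[:3]
    return np.r_[(proj(c1,P)-u1).ravel(),(proj(c2,P)-u2).ravel(),(v[4]-.611)*30]
s=ls(f,[.49,-.235,.1,-.12,.61]);print(s.x.round(4),s.fun.round(1))
for a,b in zip(u1,u2): X,e=tri([(c1,a),(c2,b)]);print(X.round(4),np.round(e,1))
v=s.x;Rm,_=frame(0,v[3],v[4]);print("mouth",v[:3]+Rm[:,0]*.01)
# foot check
print([atz(c1,np.array(u)*.64,.012).round(4) for u in((340.3,204.3),(453.3,204))])
P=np.array([v[:3]+Rm@q for q in B]);print("top pred 800px",(proj(top,P)/.64).round(1))
E
```

```text
[ 0.467  -0.2266  0.0713 -0.1176  0.6456] [-0.4 -0.3  0.2 -0.5  0.3  0.6  0.1  0.2 -1.1 -0.3  0.3 -0.5  0.6  0.5
 -0.1  0.3  1. ]
[ 0.5112 -0.2146  0.1225] [0.4 0.4]
[ 0.5069 -0.2491  0.1223] [0.1 0.1]
[ 0.5303 -0.2153  0.0981] [0.2 0.2]
[ 0.5257 -0.2516  0.0987] [0.1 0.1]
mouth [ 0.47489209 -0.22752884  0.07728891]
[array([ 0.536 , -0.1805,  0.012 ]), array([ 0.523 , -0.2879,  0.012 ])]
top pred 800px [[511.1 345.2]
 [531.3 347.3]
 [509.9 335.5]
 [529.7 337.5]]
```

```bash
cat >> h.py <<'E'
D=np.diag([1,-1,-1])
Rs,_=frame(0,-.12,.611); tip=np.array([.5185,-.2327,.1104]); C=tip-.065*Rs[:,0]
E
python3 -c "
from h import *
print(C,Rs[:,0]);print(delta(C+Rs@[.044,0,.004],Rs@D))"
```

```text
[ 0.46564301 -0.22632654  0.07311036] [ 0.81318448 -0.09805325  0.57368682]
(array([-0.1012, -0.0027,  0.1741]), array([ 0.0045, -0.0008, -0.0023]))
```

```bash
python3 steer.py '[[[-0.05,-0.0027,0,0.0045,-0.0008,-0.0023],[-0.0512,0,0,0,0,0],[0,0,0.045,0,0,0],[0,0,0.045,0,0,0],[0,0,0.044,0,0,0],[0,0,0.02,0,0,0],[0,0,0,0,0,0],[0,0,0,0,0,0]]]' 1 ; python3 -c "
from h import *
print(delta(C+Rs@[.044,0,.004],Rs@D))"
```

```text
clock: 3.58
eef_pos: [0.4873, -0.2271, 0.1172]
orientation: [-3.14, -0.611, -0.12]
contact_force: [-0.5, -0.1, 0.8]
opening: 1.001
grasp_force: 0.0
(array([0.001 , 0.0018, 0.0197]), array([-0.0016, -0.0002,  0.0001]))
```

```bash
python3 steer.py '[[[0.001,0.0018,0.01,0,0,0],[0,0,0.0097,0,0,0],[0,0,0,0,0,0],[0,0,0,0,0,0]]]'; python3 steer.py '[[[0,0,0,0,0,0],[0,0,0,0,0,0],[0,0,0,0,0,0],[0,0,0,0,0,0],[0,0,0,0,0,0],[0,0,0,0,0,0]]]' .3 5
python3 - <<'E'
from h import *
print(delta(C+Rs@[.044,0,.004],Rs@D))
cv2.imwrite("pics/w3.png",cv2.resize(optics.grab_frame("wrist")[:,:,::-1],(800,600),interpolation=cv2.INTER_CUBIC))
E
```

```text
clock: 4.08
eef_pos: [0.4979, -0.23, 0.1011]
orientation: [-3.14, -0.611, -0.122]
contact_force: [-0.2, 1.1, -0.3]
opening: 0.998
grasp_force: 0.0
clock: 4.82
eef_pos: [0.4978, -0.2297, 0.1006]
orientation: [-3.139, -0.61, -0.122]
contact_force: [0.6, -0.5, -0.4]
opening: 0.396
grasp_force: 0.0
(array([ 0.0017,  0.0005, -0.    ]), array([-0.0016,  0.001 , -0.002 ]))
```

View pics/w3.png

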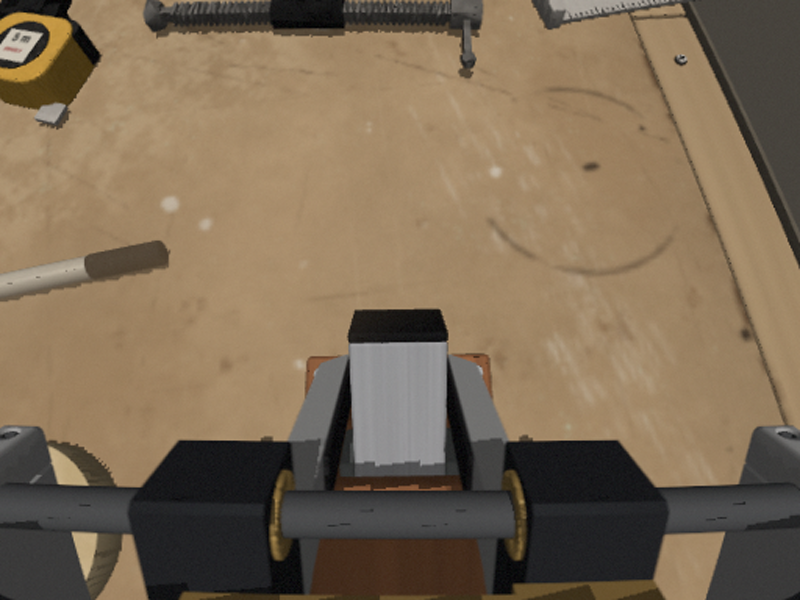

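The fingers straddle the bar symmetrically at (350..447, 340..475), with the mouth at y≈475 and the alignment good. I'll close gently first, then firmly.

```bash
python3 steer.py '[[[0,0,0,0,0,0],[0,0,0,0,0,0],[0,0,0,0,0,0]]]' 0 8; python3 steer.py '[[[0,0,0,0,0,0],[0,0,0,0,0,0],[0,0,0,0,0,0]]]' 0 50
```

```text
clock: 5.25
eef_pos: [0.4978, -0.2298, 0.1007]
orientation: [-3.139, -0.61, -0.122]
contact_force: [0.5, -0.5, -0.4]
opening: 0.386
grasp_force: 8.0
clock: 5.62
eef_pos: [0.4978, -0.2298, 0.1006]
orientation: [-3.139, -0.61, -0.122]
contact_force: [-0.7, 0.3, -0.8]
opening: 0.379
grasp_force: 50.0
```

```bash
python3 steer.py '[[[0.003,0.0005,0,0,0,0.006],[0.003,-0.001,0,0,0,-0.012],[0.003,0.001,0,0,0,0.012],[0.003,-0.0005,0,0,0,-0.006]]]'; python3 -c "
from h import *
o=arm.get_obs();print(R.from_matrix(Rs@D).inv().apply(o['contact_force']),o['ft_torque'],delta(C+Rs@[.044,0,.004],Rs@D))"
```

```text
clock: 6.12
eef_pos: [0.5044, -0.2293, 0.1041]
orientation: [-3.138, -0.603, -0.121]
contact_force: [-6.8, -1.5, -8.1]
opening: 0.382
grasp_force: 49.9
[-9.98602099  2.33387435  2.8833805 ] [-0.28444301  2.11256846 -0.13704917] (array([-0.0056,  0.0017, -0.0008]), array([-0.0031,  0.0083, -0.0011]))
```

```bash
python3 steer.py '[[[0.004,0.0005,0,0,0,0.006],[0.004,-0.001,0,0,0,-0.012],[0.004,0.001,0,0,0,0.012],[0.004,-0.001,0,0,0,-0.012],[0.004,0.001,0,0,0,0.012],[0.004,-0.001,0,0,0,-0.012],[0.004,0.0005,0,0,0,0.006],[0.004,0,0,0,0,0]]]'; python3 - <<'E'
from h import *
o=arm.get_obs();print(R.from_matrix(Rs@D).inv().apply(o['contact_force']),o['ft_torque'],delta(C+Rs@[.044,0,.004],Rs@D))
cv2.imwrite("pics/w4.png",cv2.resize(optics.grab_frame("wrist")[:,:,::-1],(800,600),interpolation=cv2.INTER_CUBIC)[250:550,200:600])
E
```

```text
clock: 7.12
eef_pos: [0.5303, -0.2322, 0.1221]
orientation: [-3.136, -0.602, -0.122]
contact_force: [-6.5, -1.1, -6.4]
opening: 0.382
grasp_force: 49.9
[-8.81138861  1.87069574  1.63780771] [-0.28015761  2.05135797 -0.12247062] (array([-0.0373,  0.002 , -0.0007]), array([-0.0042,  0.0089, -0.0013]))
```

View pics/w4.png

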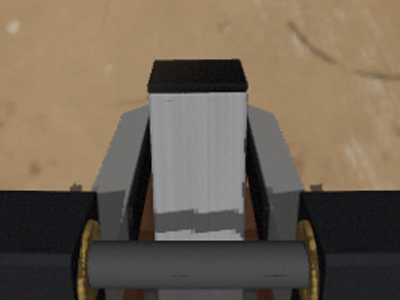

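The bar moves with the fingers: its cap top is still at row ~310, so it has not slipped. I'll continue.

```bash
python3 steer.py '[[[0.005,0.0005,0,0,0,0.006],[0.005,-0.001,0,0,0,-0.012],[0.005,0.001,0,0,0,0.012],[0.005,-0.001,0,0,0,-0.012],[0.005,0.001,0,0,0,0.012],[0.005,-0.001,0,0,0,-0.012],[0.005,0.0005,0,0,0,0.006],[0.003,0,0,0,0,0]]]';python3 steer.py '[[[0.005,0,0,0,0,0],[0.005,0,0,0,0,0],[0.005,0,0,0,0,0],[0.005,0,0,0,0,0],[0.01,0,0,0,0,0],[0.01,0,0,0,0,0],[0,0,0,0,0,0],[0,0,0,0,0,0]]]'; python3 - <<'E'
from h import *
o=arm.get_obs();print(R.from_matrix(Rs@D).inv().apply(o['contact_force']),o['ft_torque'],delta(C+Rs@[.044,0,.004],Rs@D))
E
```

```text
clock: 8.18
eef_pos: [0.5631, -0.2365, 0.1455]
orientation: [-3.135, -0.606, -0.124]
contact_force: [-0.1, 0.7, -3.7]
opening: 0.377
grasp_force: 49.9
clock: 9.18
eef_pos: [0.597, -0.2417, 0.1703]
orientation: [-3.138, -0.609, -0.122]
contact_force: [-0.9, -0.1, -2.9]
opening: 0.378
grasp_force: 49.9
[-2.37494215  0.24789104  1.91197763] [0.01925465 0.44873391 0.05270011] (array([-0.1201,  0.0007, -0.    ]), array([-0.002 ,  0.0015, -0.0018]))
```

```bash
python3 steer.py '[[[0.026,0,-0.037,0,0,0],[0.026,0,-0.037,0,0,0],[0.026,0,-0.037,0,0,0],[0.026,0,-0.037,0,0,0],[0,0,0,0,-0.109,0],[0,0,0,0,-0.109,0],[0,0,0,0,-0.109,0],[0,0,0,0,-0.109,0]]]'; python3 -c "
from h import *
Rd,_=frame(0,-.218,.1745)
print(delta([.37,.25,.35],Rd@D))"
```

```text
clock: 10.18
eef_pos: [0.5973, -0.2423, 0.3517]
orientation: [-3.139, -0.171, -0.122]
contact_force: [-0.7, -0.3, -2.1]
opening: 0.379
grasp_force: 49.9
(array([-0.2815, -0.4612, -0.0458]), array([-0.019 ,  0.0035,  0.095 ]))
```

```bash
python3 steer.py '[[[-0.028,-0.046,-0.0046,0,0,0],[-0.028,-0.046,-0.0046,0,0,0],[-0.028,-0.046,-0.0046,0,0,0],[-0.028,-0.046,-0.0046,0,0,0],[-0.028,-0.046,-0.0046,0,0,0],[-0.028,-0.046,-0.0046,0,0,0],[-0.028,-0.046,-0.0046,0,0,0],[-0.028,-0.046,-0.0046,0,0,0]]]';python3 steer.py '[[[-0.028,-0.046,-0.0046,0,0,0],[-0.028,-0.046,-0.0046,0,0,0],[0,0,0,-0.019,0.0035,0.095],[0,0,0,0,0,0],[0,0,0,0,0,0],[0,0,0,0,0,0]]]'; python3 - <<'E'
from h import *
c=optics.get_calibration("wrist");im=optics.grab_frame("wrist")
cv2.imwrite("pics/w5.png",cv2.resize(im[:,:,::-1],(800,600),interpolation=cv2.INTER_CUBIC));np.save("w5.npy",c,allow_pickle=True)
E
```

```text
clock: 11.18
eef_pos: [0.4153, 0.1517, 0.3497]
orientation: [-3.138, -0.174, -0.122]
contact_force: [1.1, 0.6, -3.1]
opening: 0.379
grasp_force: 49.9
clock: 11.92
eef_pos: [0.3716, 0.2477, 0.3493]
orientation: [-3.141, -0.177, -0.219]
contact_force: [-0.0, 0.7, -2.8]
opening: 0.38
grasp_force: 49.9
```

View pics/w5.png

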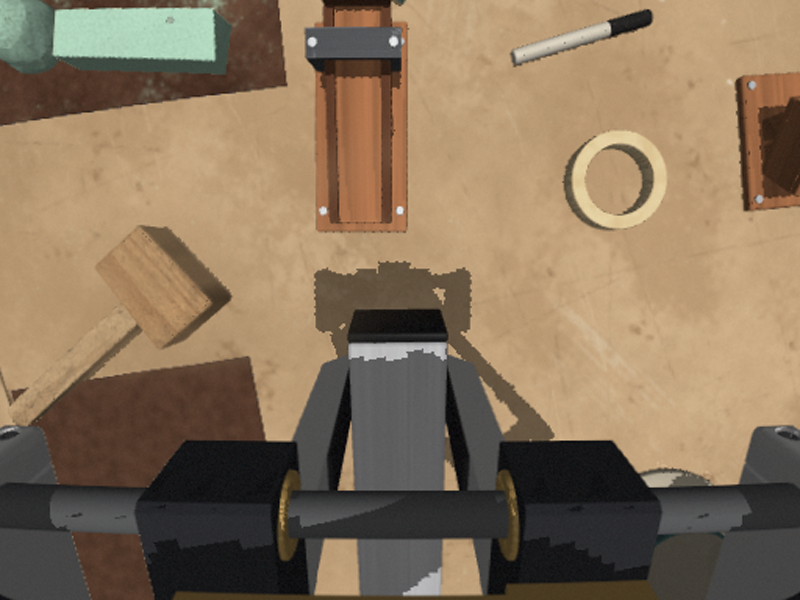

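Wrist view 5 shows the ramp's foot low corners at (317,231) and (408,231). The bridge is at y 27 to 58 with bolts at (312,42) and (394,42), and the low end of the rails is at (330..391, 222). The bar is held without slip, with its cap at (350..446, 310..342).

```bash
python3 steer.py '[[[0.05,-0.0175,0,0,0,0],[0.05,-0.0175,0,0,0,0],[0,0,0,0,0,0],[0,0,0,0,0,0],[0,0,0,0,0,0]]]'; python3 - <<'E'
from h import *
c=optics.get_calibration("wrist");im=optics.grab_frame("wrist")
big=cv2.resize(im[:,:,::-1],(800,600),interpolation=cv2.INTER_CUBIC);np.save("w6.npy",c,allow_pickle=True)
a=cv2.imread("pics/w5.png")[0:240,290:430];b=big[0:400,310:480]
a=cv2.resize(a,None,fx=2,fy=2,interpolation=cv2.INTER_CUBIC);b=cv2.resize(b,None,fx=1.5,fy=1.5,interpolation=cv2.INTER_CUBIC)
o=np.zeros((600,560,3),np.uint8);o[:480,:280]=a;o[:600,290:290+b.shape[1]]=b
cv2.imwrite("pics/w6.png",o)
E
```

```text
clock: 12.6
eef_pos: [0.474, 0.2609, 0.3671]
orientation: [-3.142, -0.177, -0.218]
contact_force: [0.3, 0.7, -2.6]
opening: 0.377
grasp_force: 49.9
```

View pics/w6.png

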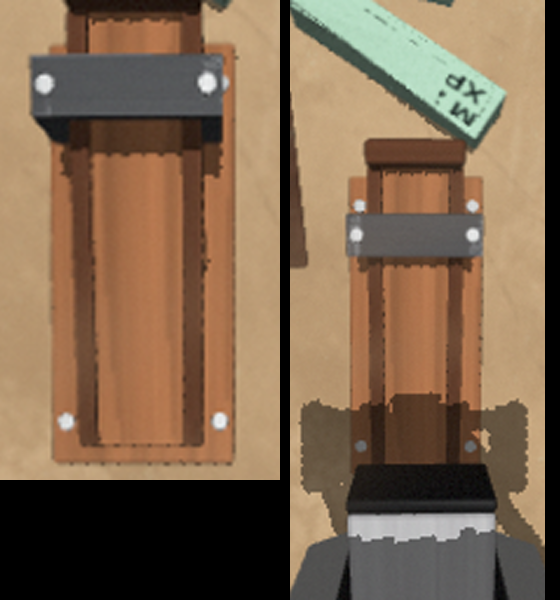

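The left half is view 5 at 2x and the right half is view 6 at 1.5x. Bridge top corners on the left are (31,57), (222,57), (222,117) and (33,117). On the right they are (347,214), (483,214), (482,256) and (348,256). The inner rail edges at the low end are (98,445) and (184,445) on the left, and the stop junction is (384,170) and (447,170) on the right.

```bash
python3 - <<'E'
from h import *
from scipy.optimize import least_squares as ls
c1,c2=[np.load(f"w{i}.npy",allow_pickle=True).item() for i in(5,6)]
L=lambda u,v:np.array([290+u/2,v/2])*.64
Q=lambda u,v:np.array([310+(u-290)/1.5,v/1.5])*.64
br=[(-.032,.043,.052),(-.032,-.043,.052),(-.058,-.043,.052),(-.058,.043,.052)]
P1=np.array(br+[(-.21,.023,.006),(-.21,-.023,.006)]);U1=np.array([L(31,57),L(222,57),L(222,117),L(33,117),L(98,445),L(184,445)])
P2=np.array(br+[(0,.023,0),(0,-.023,0)]);U2=np.array([Q(347,214),Q(483,214),Q(482,256),Q(348,256),Q(384,170),Q(447,170)])
def f(v):
    Rm,_=frame(0,v[3],v[4])
    return np.r_[(proj(c1,P1@Rm.T+v[:3])-U1).ravel(),(proj(c2,P2@Rm.T+v[:3])-U2).ravel(),(v[4]-.1745)*30]
s=ls(f,[.67,.22,.05,-.218,.1745],loss="soft_l1");print(s.x.round(4));print(f(s.x).round(1))
for a,b in [(L(31,57),Q(347,214)),(L(222,57),Q(483,214)),(L(222,117),Q(482,256)),(L(33,117),Q(348,256)),(L(44,84),Q(356,235)),(L(207,83),Q(473,235)),(L(66,422),Q(361,447)),(L(219,421),Q(470,447))]:
    X,e=tri([(c1,a),(c2,b)]);Rm,_=frame(0,s.x[3],s.x[4]);print(X.round(4),np.round(e,1),(Rm.T@(X-s.x[:3])).round(4))
E
```

```text
[ 0.6675  0.2224  0.0485 -0.2212  0.1674]
[ 0.1 -0.   0.3 -0.3  0.2  0.4  0.1  0.6  0.1 -0.1 -0.1 -0.  -0.3 -0.4
 -0.  -0.2  0.   0.1 -0.4 -0.1 -0.8 -0.   0.8  0.1 -0.2]
[0.6364 0.2729 0.0971] [0.1 0.1] [-0.0328  0.0424  0.0549]
[0.6186 0.1895 0.0944] [0.2 0.2] [-0.0323 -0.0428  0.052 ]
[0.5937 0.1952 0.0919] [0.1 0.1] [-0.0579 -0.0428  0.0538]
[0.6115 0.2782 0.0947] [0.1 0.1] [-0.0583  0.0421  0.0567]
[0.6218 0.2698 0.1005] [0. 0.] [-0.0455  0.0363  0.0605]
[0.606  0.1992 0.1009] [0.2 0.2] [-0.0454 -0.0362  0.0608]
[0.4861 0.3056 0.0121] [0. 0.] [-0.1985  0.0414 -0.0033]
[0.4683 0.2242 0.0133] [0. 0.] [-0.1979 -0.0419 -0.0022]
```

```bash
cat >> h.py <<'E'
Rd,_=frame(0,-.221,.172); O=np.array([.6675,.2224,.0487])
def dk(x,y,z): return delta(O+Rd@[x,y,z],Rd@D)
def where():
    p,r=tool();o=arm.get_obs();print("deck",(Rd.T@(p-O)).round(4),(R.from_matrix(Rd).inv().apply(o["contact_force"])).round(1),o["ft_torque"])
E
python3 -c "
from h import *
where();print(dk(-.096,0,.06))"
```

```text
deck [-0.1399 -0.0047  0.3476] [-0.5  0.7 -3.5] [ 0.10933017  0.09784984 -0.02347599]
(array([ 0.0424, -0.0043,  0.2878]), array([-0.0009, -0.0054,  0.0036]))
```

```bash
python3 steer.py '[[[0.0424,-0.0043,0.01,-0.0009,-0.0054,0.0036],[0,0,0.05,0,0,0],[0,0,0.05,0,0,0],[0,0,0.05,0,0,0],[0,0,0.05,0,0,0],[0,0,0.04,0,0,0],[0,0,0.03,0,0,0],[0,0,0,0,0,0]]]'; python3 steer.py '[[[0,0,0,0,0,0],[0,0,0,0,0,0]]]'; python3 -c "
from h import *
where();print(dk(-.096,0,.019))"
```

```text
clock: 13.65
eef_pos: [0.5612, 0.2453, 0.0965]
orientation: [3.139, -0.167, -0.221]
contact_force: [-0.1, 0.5, -2.4]
opening: 0.377
grasp_force: 49.9
clock: 13.9
eef_pos: [0.5644, 0.2465, 0.1008]
orientation: [-3.14, -0.175, -0.221]
contact_force: [-0.0, -0.3, -3.1]
opening: 0.381
grasp_force: 49.9
deck [-0.0954  0.001   0.0695] [-0.5 -0.3 -3. ] [0.03045699 0.08628312 0.03686739]
(array([-0.0008,  0.001 ,  0.0505]), array([-0.0019, -0.0032, -0.0003]))
```

```bash
python3 steer.py '[[[-0.0008,0.001,0.015,-0.0019,-0.0032,0],[0,0,0.015,0,0,0],[0,0,0.01,0,0,0],[0,0,0,0,0,0],[0,0,0,0,0,0]]]'; python3 - <<'E'
from h import *
where();print(dk(-.096,0,.019))
im=optics.grab_frame("scene")
s=cv2.resize(im[200:300,140:240,::-1],(600,600),interpolation=cv2.INTER_CUBIC);cv2.imwrite("pics/s7.png",s)
E
```

```text
clock: 14.52
eef_pos: [0.5693, 0.2436, 0.059]
orientation: [3.14, -0.169, -0.221]
contact_force: [0.2, 0.4, -1.9]
opening: 0.38
grasp_force: 49.9
deck [-0.0972 -0.0008  0.0274] [-0.2  0.4 -1.9] [0.07593156 0.03344012 0.04567515]
(array([ 0.0013, -0.0008,  0.0083]), array([ 0.002 ,  0.0031, -0.0003]))
```

View pics/s7.png

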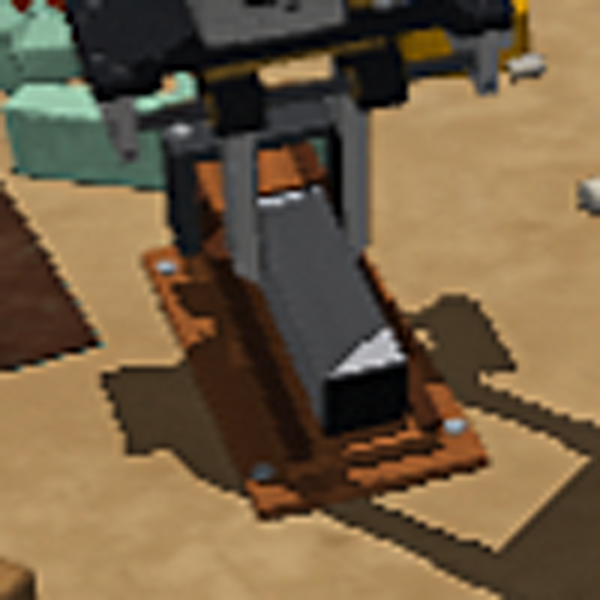

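The scene crop shows the bar just above the deck. Its low end is at (365,400), it lies between the rails, and it is lined up with the ramp. That was the last picture, so I'll go by force from here.

```bash
python3 steer.py '[[[0.0013,-0.0008,0.003,0.002,0.003,0],[0,0,0.002,0,0,0],[0,0,0,0,0,0]]]'; python3 -c "
from h import *
where()"; python3 steer.py '[[[0,0,0.0015,0,0,0],[0,0,0,0,0,0]]]'; python3 -c "
from h import *
where()"
```

```text
clock: 14.95
eef_pos: [0.5717, 0.2443, 0.0565]
orientation: [-3.14, -0.174, -0.221]
contact_force: [-3.3, -0.4, 7.5]
opening: 0.384
grasp_force: 49.9
deck [-0.0954  0.0003  0.0245] [-1.8 -1.1  7.9] [-0.19067755  0.53897451 -0.07584026]
clock: 15.2
eef_pos: [0.5718, 0.2443, 0.0564]
orientation: [-3.14, -0.174, -0.221]
contact_force: [-6.6, 0.9, 16.4]
opening: 0.381
grasp_force: 49.9
deck [-0.0954  0.0003  0.0244] [-3.8 -0.5 17.3] [-0.38763621  0.98845985 -0.10329242]
```

```bash
w(){ python3 -c "
from h import *
where()"; }; python3 steer.py '[[[0,0,-0.0025,0,0,0],[0,0,0,0,0,0]]]' >/dev/null; w; for i in 1 2 3; do :; done; python3 steer.py '[[[0,-0.004,0,0,0,0],[0,0,0,0,0,0]]]'>/dev/null; w; python3 steer.py '[[[0,-0.0025,0,0,0,0],[0,0,0,0,0,0]]]'>/dev/null; w;  python3 steer.py '[[[0,0.0065,0,0,0,0],[0,0.004,0,0,0,0],[0,0,0,0,0,0]]]'>/dev/null; w; python3 steer.py '[[[0,0.0025,0,0,0,0],[0,0,0,0,0,0]]]'>/dev/null; w
```

```text
deck [-0.0956  0.0003  0.0245] [-1.5 -0.3  6.4] [-0.07237062  0.39001524 -0.02632739]
deck [-0.0956  0.0029  0.0244] [-0.9 -3.3  7.7] [-0.83441711  0.34786604 -0.0502367 ]
deck [-0.0956  0.0051  0.0244] [ 0.2 -3.9  7.8] [-0.92912425  0.4139535  -0.11607227]
deck [-0.0947 -0.0027  0.0245] [-1.5  1.8  5.8] [ 0.50773387  0.15925179 -0.07425828]
deck [-0.0946 -0.0045  0.0245] [-0.7  3.4  6.5] [ 0.76007753  0.13348611 -0.1514424 ]
```

```bash
w(){ python3 -c "
from h import *
where();o=arm.get_obs();print(o['opening'],o['grasp_force'])"; }; python3 steer.py '[[[0,-0.0035,0,0,0,0],[0,-0.0005,0,0,0,0]]]' >/dev/null; w; python3 steer.py '[[[0,0,0,0,0,0],[0,0,0,0,0,0]]]' 0 15 >/dev/null; w; python3 steer.py '[[[0,0,0,0,0,0],[0,0,0,0,0,0]]]' 0 6 >/dev/null; w;python3 steer.py '[[[0,0,0,0,0,0],[0,0,0,0,0,0]]]' 0 3 >/dev/null; w
python3 - <<'E'
from h import *
from scipy.optimize import least_squares as ls
c=np.load("w5.npy",allow_pickle=True).item()
# bar pose in tool frame at w5 (tool pose at that time)
p=np.array([.3716,.2477,.3493]);r=R.from_euler('xyz',[-3.141,-.177,-.219])
B=np.array([[65,18,15],[65,-18,15],[65,18,-15],[65,-18,-15]])/1e3
U=np.array([(349.5,343),(446.5,343),(355,310.5),(441.5,310.5)])*.64
def f(v):
    Rm=R.from_euler('ZY',[v[3],-v[4]]).as_matrix()
    P=(B@Rm.T+v[:3])  # bar centre in flipped tool frame
    return (proj(c,r.apply(P@D)+p)-U).ravel()
s=ls(f,[-.042,0,-.004,0,0]);print("bar centre in tool(flipped)",s.x.round(4),s.fun.round(1))
E
```

```text
deck [-0.0948 -0.0035  0.0244] [ 0.9 -3.9  8.5] [-0.88722962  0.14913425 -0.12250367]
0.3777126042669066 49.92843210697174
deck [-0.0949 -0.0033  0.0243] [ 0.8 -2.   7.2] [-0.41514695  0.09026072 -0.1245453 ]
0.38409976632628956 15.00055342912674
deck [-0.0949 -0.0033  0.0243] [-0.2 -1.3  7.2] [-0.39999566  0.11104319 -0.05067447]
0.3854505780228696 6.001826226711273
deck [-0.0953 -0.0032  0.0236] [ 1.8 -2.4  4.6] [-0.55823562 -0.06260295 -0.05202255]
0.38028643955001945 3.0014877766370773
bar centre in tool(flipped) [-0.0429 -0.0003 -0.0149 -0.      0.117 ] [-0.3  0.   0.5  0.   0.5 -0.  -0.7 -0. ]
```

The fingers slid down the bar when the grip was reduced, so the deck is carrying it. I'll recentre slightly, then release gently.

```bash
w(){ python3 -c "
from h import *
where();o=arm.get_obs();print(o['opening'],o['grasp_force'])"; }; python3 steer.py '[[[0,-0.002,0,0,0,0],[0,-0.002,-0.0005,0,0,0],[0,0,0,0,0,0]]]' >/dev/null; w; python3 steer.py '[[[0,0,0,0,0,0],[0,0,0,0,0,0],[0,0,0,0,0,0]]]' .46 >/dev/null; w; python3 - <<'E'
from h import *
im=optics.grab_frame("scene");np.save("s8.npy",im)
c=optics.get_calibration("scene")
# predicted low end face corners of bar if flat on deck, centre x=-.138
for z0 in(0,.006):
    P=np.array([(-.203,y,z) for z in(z0,z0+.03) for y in(.018,-.018)]);print(proj(c,P@Rd.T+O).round(1).tolist())
g=cv2.cvtColor(im,cv2.COLOR_RGB2GRAY)
u=proj(c,np.array([[-.203,0,.015]])@Rd.T+O)[0].round().astype(int);print(u)
print(g[u[1]-14:u[1]+12,u[0]-14:u[0]+14])
E
```

```text
deck [-0.097   0.0016  0.0234] [-0.6 -1.2 -0.3] [-0.18574036  0.13483955 -0.00384876]
0.38455665274401163 2.9987728223204613
deck [-0.0962  0.0016  0.0239] [ 0.4 -0.7 -0.2] [ 0.04542698  0.11190207 -0.02573609]
0.4582828902452752 0.0
[[193.5, 276.0], [207.3, 272.8], [193.3, 267.1], [207.3, 263.9]]
[[193.4, 274.3], [207.3, 271.0], [193.2, 265.3], [207.3, 262.1]]
[200 270]
[[ 64  66  64  68  71  70  70  70  69  70  71  72  71  72  66  54 153 199
   96   4  15  22  29 101  77  59  60  60]
 [ 60  67  64  68  71  72  72  69  70  69  71  71  71  65  54 152 182 186
  118  33  10  23  34  45  42  55  59  61]
 [ 51  63  66  62  66  70  71  69  68  69  68  69  65  53 150 180 176 176
  190  93   4  14  16  31  38  56  61  60]
 [ 36  59  67  64  70  72  70  69  70  68  67  64  53 152 180 178 176 174
  183 109  22  35  44  39  36  43  57  60]
 [ 34  50  62  66  62  68  70  71  70  68  63  53 150 182 180 176 178 183
  188 206 114  43  50  40  35  35  56  60]
 [ 21  46  64  65  62  70  72  70  70  64  54 151 186 187 193 195 200 127
   82  72  40  42  49  44  39  35  46  59]
 [ 24  37  54  64  64  6
[... 1616 characters left out ...]
 35  30  20  18  19  25  41  51  51  47  40  39  40  42  50  44  38  26
   25  27  24  88 108 107 105  98  97 103]
 [ 34  36  41  38  45  48  46  48  47  43  47  41  30  18  22  25  24  86
  105 105 106 105 106 107 109 108  96  94]
 [ 38  35  47  51  49  47  52  45  36  36  36  31  86 103  98  98 101 104
  104 103 105 109 106  97  70  49  42  47]
 [ 32  35  48  47  33  30  32  34  36  38  37  97 115 105  98  98  99  78
   93  90  66  52  47  48  39  30  27  32]
 [ 29  31  33  34  33  33  31  33  36  36  36  32  30  43  79  83  61  47
   47  44  42  39  32  31  21 131 159 156]
 [ 66  27  29  31  34  34  31  29  34  42  49  50  48  43  43  41  38  37
   34  33  27  34 130 159 154 151 149 147]]
```

```bash
python3 - <<'E'
from h import *
c=optics.get_calibration("scene")
print(proj(c,np.array([(.4861,.3056,.0121),(.4683,.2242,.0133)])).round(1),"obs 183.2,278 / 215.3,270.5")
print("bridge bolts",proj(c,np.array([(.6218,.2698,.1005),(.606,.1992,.1009)])).round(1))
U=np.array([(192.8,272.6),(206,270.2),(192.8,263.6),(206,261.8)])  # bl br tl tr
from scipy.optimize import least_squares as ls
for dx,dy,dz in [(0,0,0),(.005,0,0),(.01,0,0),(0,0,.006),(.005,0,.006)]:
    P=np.array([(-.203+dx,y+dy,z+dz) for z in(0,.03) for y in(.018,-.018)]);print(dx,dz,(proj(c,P@Rd.T+O)-U).round(1).tolist())
# deck end edge
P=np.array([(-.21,.023,0),(-.21,-.023,0),(-.21,.023,.006),(-.21,-.023,.006)]);print(proj(c,P@Rd.T+O).round(1))
E
```

```text
[[183.9 277.7]
 [215.7 269.8]] obs 183.2,278 / 215.3,270.5
bridge bolts [[170.1 221.7]
 [196.2 216.7]]
0 0 [[0.7, 3.4], [1.3, 2.6], [0.5, 3.5], [1.3, 2.1]]
0.005 0 [[0.1, 2.1], [0.7, 1.3], [-0.1, 2.2], [0.7, 0.8]]
0.01 0 [[-0.4, 0.8], [0.1, -0.0], [-0.7, 0.9], [0.1, -0.5]]
0 0.006 [[0.6, 1.7], [1.3, 0.8], [0.4, 1.7], [1.3, 0.3]]
0.005 0.006 [[0.1, 0.3], [0.7, -0.5], [-0.2, 0.4], [0.7, -1.0]]
[[192.3 278.3]
 [210.1 274.2]
 [192.3 276.6]
 [210.1 272.4]]
```

The scene numbers show the deck edge and the bar offset together by about 5 mm in height. The bar is therefore flat on the deck, and my deck estimate is 5.4 mm too low. Next I retract, go round behind the low end, and close the fingers for the push.

```bash
python3 steer.py '[[[0,0,-0.01,0,0,0],[0,0,-0.02,0,0,0],[0,0,-0.03,0,0,0],[-0.04,0,0,0,0,0],[-0.05,0,0,0,0,0],[-0.05,0,0,0,0,0],[0,0,0,0,0,0],[0,0,0,0,0,0]]]' .5 >/dev/null; python3 steer.py '[[[0,0,0,0,0,0],[0,0,0,0,0,0],[0,0,0,0,0,0],[0,0,0,0,0,0],[0,0,0,0,0,0]]]' 0 20; sed -i 's/,.0487\]/,.0541]/' h.py;  python3 - <<'E'
from h import *
where();print(dk(-.24,0,.02))
im=optics.grab_frame("scene");a=np.load("s8.npy").astype(int)
print(cv2.cvtColor(im,cv2.COLOR_RGB2GRAY)[262:275,190:210])
E
```

```text
clock: 20.0
eef_pos: [0.4268, 0.2779, 0.0909]
orientation: [3.142, -0.172, -0.221]
contact_force: [0.6, 0.4, 0.0]
opening: 0.015
grasp_force: 0.0
deck [-0.237   0.0014  0.0786] [ 0.4  0.5 -0.1] [ 0.06873669  0.01931588 -0.02218947]
(array([-0.003 ,  0.0014,  0.0586]), array([ 0.0002,  0.0003, -0.0004]))
[[ 54  68 159 181 179 182 187 192 198 127  68  86  93  96  50   0  79  88
   57  43]
 [ 58  51 180 204 156  97  70  50  43  27  10  23  61  96  52   2  70  63
   47  41]
 [ 61  58  67  50  29  16   7   1   0   2   3   1   7  30  26   7  12  44
   49  47]
 [ 55  64  43   9   0   1   4   3   3   5   5   3   2   7   7   6   0  24
   45  49]
 [ 84  65  47  15   4   5   6   8   8   8   7   8   9   6   5   6  21  22
   45  50]
 [ 77  58  47  15   5   8   8   7   5   6   7   6   6   6   7   2  19  52
   36  43]
 [ 93  81  46  17   4   6   9   7   5   7   6   8   7   7   4   4  16  99
   53  38]
 [101  80  38  14   3   6   6   6   5   9   7   6   5   6   5   3  13  97
   74  40]
 [ 96  79  50  27   2   7  10   7   7   6   5   3   2   2   2   0   3  92
  111  48]
 [ 55 101  83  23   2   5   7   4   4   4   3   1  16  18  22  31  29  89
  110  69]
 [ 65 107  74  11   0   1   3   3  16  16  21  33  36  34 102 124 120 126
  120 118]
 [ 42  47  99  63   5  16  29  34  33  31  96 119 119 124 133 126  86  54
   44  46]
 [ 43  68 109  72  31  32  88 112 112 118 124 103  68  49  46  49  45  40
   41  42]]
```

```bash
python3 steer.py '[[[-0.003,0.0014,0.02,0,0,0],[0,0,0.02,0,0,0],[0,0,0.0186,0,0,0],[0,0,0,0,0,0],[0,0,0,0,0,0]]]' >/dev/null; python3 -c "
from h import *
where();print(dk(-.24,0,.02))"
```

```text
deck [-0.2398  0.0003  0.0205] [-0.6 -0.3 -0. ] [ 0.10034361  0.06379211 -0.00015122]
(array([-0.0002,  0.0003,  0.0005]), array([-0.0005, -0.0004, -0.0003]))
```

Push slowly up the ramp, watching the force.

```bash
w(){ python3 -c "
from h import *
where()"; }; python3 steer.py '[[[0.01,0,0,0,0,0],[0.007,0,0,0,0,0],[0.005,0,0,0,0,0],[0.005,0,0,0,0,0]]]' >/dev/null; w; python3 steer.py '[[[0.005,0,0,0,0,0],[0.005,0,0,0,0,0],[0.005,0,0,0,0,0],[0.005,0,0,0,0,0]]]'>/dev/null;w; python3 steer.py '[[[0.005,0,0,0,0,0],[0.005,0,0,0,0,0],[0.005,0,0,0,0,0],[0.005,0,0,0,0,0]]]'>/dev/null;w
```

```text
deck [-0.2126 -0.      0.0202] [0.9 0.7 0.2] [0.05929539 0.09481439 0.02167464]
deck [-0.1931 -0.0002  0.0199] [-2.5 -0.1  0.7] [ 0.20517143  0.52210856 -0.00501896]
deck [-0.1727 -0.      0.02  ] [-1.9  0.1  0.7] [ 0.14307293  0.4465309  -0.03541521]
```

```bash
w(){ python3 -c "
from h import *
where()"; }; python3 steer.py '[[[0.005,0,0,0,0,0],[0.005,0,0,0,0,0],[0.005,0,0,0,0,0],[0.005,0,0,0,0,0],[0.003,0,0,0,0,0]]]' >/dev/null; w; for i in 1; do python3 steer.py '[[[0.0025,0,0,0,0,0],[0.0025,0,0,0,0,0]]]'>/dev/null;w; done;  python3 steer.py '[[[0.002,0,0,0,0,0],[0.002,0,0,0,0,0]]]'>/dev/null;w
```

```text
deck [-1.497e-01  1.000e-04  2.010e-02] [-1.8  0.3  1. ] [0.14210508 0.47351187 0.0207867 ]
deck [-0.1452 -0.      0.0201] [-3.1 -0.4  0.2] [ 0.18178205  0.43772397 -0.01567044]
deck [-0.1411 -0.      0.0201] [-2.4  0.5  1.5] [ 0.11042578  0.53494005 -0.04063512]
```

```bash
w(){ python3 -c "
from h import *
where()"; }; python3 steer.py '[[[0.0015,0,0,0,0,0],[0.0015,0,0,0,0,0]]]'>/dev/null;w;  python3 steer.py '[[[0.0015,0,0,0,0,0],[0.0015,0,0,0,0,0]]]'>/dev/null;w;  python3 steer.py '[[[0.001,0,0,0,0,0],[0.001,0,0,0,0,0]]]'>/dev/null;w
```

```text
deck [-0.1383 -0.      0.0201] [-5.4 -0.1  3.7] [0.44510668 0.97860012 0.02382644]
deck [-1.383e-01 -1.000e-04  2.010e-02] [-11.5   2.8   8. ] [0.93981024 1.8537838  0.10605262]
deck [-1.383e-01 -1.000e-04  2.010e-02] [-14.5   2.9  11.6] [1.21231332 2.34147673 0.15700867]
```

The bar stopped hard at TCP x = -0.138, where the full-travel position was expected. I'll back off, retreat and check that it stays.

```bash
python3 steer.py '[[[-0.003,0,0,0,0,0],[-0.004,0,0,0,0,0],[-0.01,0,0,0,0,0],[-0.03,0,0,0,0,0],[-0.04,0,0,0,0,0],[0,0,-0.05,0,0,0],[0,0,-0.05,0,0,0],[0,0,-0.05,0,0,0]]]' >/dev/null; python3 steer.py '[[[0,-0.03,-0.03,0,0,0],[-0.03,-0.02,-0.03,0,0,0],[0,0,0,0,0,0],[0,0,0,0,0,0]]]';  python3 - <<'E'
from h import *
c=optics.get_calibration("scene");ims=[]
for i in range(2):
    ims.append(cv2.cvtColor(optics.grab_frame("scene"),cv2.COLOR_RGB2GRAY))
    
where()
P=np.array([(-.13,y,z) for z in(0,.03) for y in(.018,-.018)]);print(proj(c,P@Rd.T+O).round(1).tolist())
u=proj(c,np.array([[-.13,0,.015]])@Rd.T+O)[0].round().astype(int);print(u)
print(ims[0][u[1]-9:u[1]+9,u[0]-10:u[0]+11]);np.save("s9.npy",ims[0])
E
```

```text
clock: 25.55
eef_pos: [0.3997, 0.3333, 0.2374]
orientation: [3.141, -0.172, -0.221]
contact_force: [-0.0, 0.0, -0.5]
opening: 0.006
grasp_force: 0.0
deck [-0.2499  0.049   0.2288] [ 0.9 -0.   0.2] [0.10035538 0.13485084 0.0045404 ]
[[185.6, 255.7], [198.9, 252.8], [185.2, 246.9], [198.7, 244.0]]
[192 250]
[[ 51 148 171 165 163 160 162 165 165 166 166 167 168 168 170 103  46  39
  100 142 145]
 [ 48 147 172 166 163 160 161 164 163 166 168 169 171 172 180 133  63  39
   67 139 149]
 [ 52  83 158 172 166 162 162 166 169 174 177 186 189 190 126  81  48  41
   42 111 148]
 [ 54  49 159 181 174 174 181 186 189 152 102  78  63  59  31  14  19  42
   44  66  99]
 [ 49  53  96 172 156 100  78  62  56  42  20   6   0   0   0   0  17  44
   47  49  82]
 [ 64  57  48  51  40  20  10   0   0   0   1   3   0   4   5   2  12  43
   47  45  63]
 [ 79  61  50  16   0   1   1   2   5   3   5   6   5   8   5   4   6  51
   53  44  48]
 [ 73  56  52  22   2   3   4   7   8   4   8   8   5   6   5   3  37  32
   42  45  44]
 [ 43  52  64  31   3   5   5   8   5   4   7   8   6   6   8   1  40  53
   47  46  45]
 [ 93  69  57  32   3   6   5   7   6   6   7   6   6   7   4   1  37  97
   56  38  46]
 [ 66  83  74  30   0   6   8   4   4   8   6   6   8   5   5   1  15  94
   71  46  46]
 [ 64  96  76  25   2   6   4   7   6   5   5   6   2   2   2   2   5  87
   86  40  40]
 [ 49  89  73  18   1   5   2   4   3   0   0   8  14  14  16  25  23  84
  105  51  39]
 [ 45  57  90  52   0   1   1  13  17  19  30  34  30  94 110 104  94  93
  101  49  21]
 [ 44  68  99  83  34  22  28  31  26  85 106 105 104 109 110 107  99  93
   95  97  45]
 [ 46  47  50  88  58  67  92  96  97 101 103 105 105 106 107 106  99  94
   93 101  66]
 [ 47  46  62  93 100  92  88  92  96  97  97 102 104 102 104 106 103  97
   91  95  99]
 [ 48  46  47  87 103  93  84  86  92  95  96  99 102 102 104 105 104  99
   93  93  99]]
```

```bash
python3 steer.py '[[[0,0,0,0,0,0],[0,0,0,0,0,0],[0,0,0,0,0,0],[0,0,0,0,0,0],[0,0,0,0,0,0],[0,0,0,0,0,0],[0,0,0,0,0,0],[0,0,0,0,0,0]]]' >/dev/null; python3 - <<'E'
from h import *
a=np.load("s9.npy").astype(int);b=cv2.cvtColor(optics.grab_frame("scene"),cv2.COLOR_RGB2GRAY).astype(int)
d=abs(a-b)[215:262,165:215];print(d.mean(),d.max())
print(arm.hand_in())
E
```

```text
0.84 26
the job is handed in; nothing more can be done
None
```

I drew the bar out of the cutout, laid it on the low part of the ramp, and pushed it under the bridge to the top stop. The job was handed in at about 27 s with the arm clear, but no verdict came back. By force and image numbers the bar is against the stop; all 10 picture views were used before the release, so that was never checked by eye.

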